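# Set a tweezer electrode to its marked gap over the sample stage and hold it

## Robot

A 6-joint arm with a two-finger parallel gripper is mounted at the origin on a cart in front of the work surface, level with it; the furniture and walls round the work are solid. World frame = base frame: x ahead of the robot, y to its left, z up, the work surface at z = 0. Lengths are in mm, angles in rad, forces in N, time in s.
With the tool pointing down it reaches from about 275 to 1000 mm from the base axis. Payload 8.4 kg.
Tool frame: the origin (TCP) lies midway between the tips of the shut fingers; the grasp point (between the pads) lies 19 mm behind it; z points along the fingers, y is the line along which they close (so a half turn about z gives the same grasp; the last joint's range is limited). The gripper opens to 85 mm and grips with 20 to 120 N. Pads are 22 mm wide; open, the fingers measure 114 mm over their backs; the gripper's body (76 mm by 85 mm) begins 54 mm behind the grasp point. The pads swing forward as they close: fully open they stand 13 mm farther back than shut.
Start: joints at [1.246, 0.353, 1.633, -0, 1.155, -0.002], TCP at [198.263, 592.722, 231.281] pointing down, gripper open.
Joint ranges: [-2.63, 2.63], [-0.92, 2.1], [0.06, 2.66], [-1.3, 4.44], [0, 2.69], [-3.02, 3.02]. Speed limits (rad/s): [2.22, 2.22, 2.79, 3.14, 3.14, 3.14].

## Interface

Orientations are given as [roll, pitch, yaw] about the fixed x, y, z axes, in that order (R = Rz(yaw) Ry(pitch) Rx(roll)).
In Python, from rig import monitor, imaging, r gives the robot as it stands.
- The arm moves only by the tool drive_tool, never from a script. Its argument "plan" is a list of rows, each an object of numbers: "x", "y", "z": the shift along the tool's x, y, z in units of 50 mm (1.0 is 50 mm); "ax", "ay", "az": the turn, a rotation vector about the tool's x, y, z in units of 6 degrees (1.0 is 6 degrees); "hand": the finger opening in mm, from 0 to 85.4. In form: [{"x": .., "y": .., "z": .., "ax": .., "ay": .., "az": .., "hand": ..}, ...]. A call has 1 to 8 rows; each row is the pose to reach, as a shift and turn from the pose commanded when the call began, along the tool's axes at that moment; what a row does not reach only later rows make up. A row lasts 1/10 s, in which the tool goes at most 50 mm and 8.59 degrees, less where a joint would pass 70% of its speed; a pose out of reach is approached as far as the arm can. A call with a gripper value outside its range is refused whole. The fingers move at their own pace and stop on an object; "grip_force" is the grip in N (left out, the last holds). Time passes only in rows, so rows that repeat a pose let the fingers close. It gives the time, the measured TCP pose, the force, the opening and the grip force at its end, in the units of the state.
- monitor.sense(): the state, without advancing time (a new reading comes with each control period).
- imaging.grab_frame(name): name is "scene" or "top"; returns the picture (480x640x3 uint8, red, green, blue); there is no depth.
- imaging.camera_info(name): a dict with "mtx" (3x3 intrinsics, pixels), "R" (3x3) and "t" (3): a world point X has camera coordinates R X + t. Camera axes: x right, y down, z forward; pixel columns grow to the right and rows downward; lengths in mm; the calibration is good to about 2 mm. A picture is of the moment at which its call begins. camera_info takes no time and is no camera call.
- r.sign_off(): hands the job in; it is judged then, once.
The state is a dict: "clock": time; "qpos": joint angles; "qvel": joint speeds; "joint_efforts": joint torques, N m; "eef_pos": TCP position; "tcp_rot": TCP orientation; "contact_force": force on the tool from outside, world axes, zero at the start; "wrist_torque": the same for the moment, N m; "opening": opening from 0.0 (shut) to 1.0 (fully open); "grasp_force": force on a finger pad.
Only numpy, scipy, OpenCV 4.12 (cv2) and the standard library are available. Lean on these libraries where they do the work, as an engineer would, in place of code of your own. Each camera call takes 0.05 s, during which the arm holds its last target. There are 200 camera calls.

## Task

Dry-check the sprung tweezer electrode on the sample stage: take it off its white rest, bring it level over the stage with its blades still spread clearly wider than the mark on its scale, one on each side of the stop post and the grey test peg with the disc electrodes at about the peg's mid-height, and ease it forward gently until you feel its scale strip touch the stop post. Then squeeze the blades until the pointer stands on the line of the rider that marks the gap on the scale, and finish while holding it there, steady at that gap and up against the stop: do not put it down or let go. The electrode must never touch the peg, and the things standing about are to be left alone.

Things in the scene. Friction and masses are not known exactly. Their poses are not given: they have to be found in the camera images.
- electrode: Sprung tweezer electrode, about 76 g, 206 mm long, lying level: grey bow 22 mm wide at the back, two steel blades 10 mm high side by side, spreading in a V. Origin: on the centre line midway between the ribbed grip pads, at blade mid-height, near its mass centre, 50 mm above the worktop at rest; +x to the tips, +y to the left blade, z up. Gripped from above across the pads; the squeeze carries it.
- left_blade (a joint): Squeeze angle (rad) of the left blade about its pivot in the bow, 89 mm behind the origin; the right one mirrors it. 0 = open, at most 0.15. Tip gap (mm) is about 59 - 362 x angle, width over the pads 46 - 178 x angle. The spring pushes on each pad with about 1.8 N + 90 N per rad; squeeze to 4 N or more to carry it. 1 mm less pad width moves the pointer 1.6 mm along the scale.
- pad_left (a point): Middle of the outer face of the left ribbed grey grip pad (30 mm long, 14 mm high), 23 mm left of the centre line when open. The right pad is its mirror image. Beside and below the pads the space is free, down to the rest's 16 mm high rib.
- tip_left (a point): Centre of the inner face of the left disc electrode (14 mm across, upright, facing inward), 92 mm ahead of the electrode's origin at blade mid-height.
- tip_right (a point): The same point on the right disc electrode; the distance between the two is the tip gap.
- nose (a point): Middle of the front edge of the scale strip, on the electrode's centre line, 60 mm ahead of and 8.5 mm below its origin, 32 mm behind the disc centres. This edge meets the stop post. The strip (10 x 78 x 3 mm) lies flat and crosswise under the blades, fixed to the right one and reaching out past the left one.
- pointer (a point): Tip of the thin steel pointer bent out from the left blade; it lies over the scale strip, left of the left blade. Squeezing moves it inward along the strip (towards -y of the mark).
- mark (a point): Black line on the white rider (7 mm wide clip with a screw in front) on the scale strip: the wanted gap. Axes: x along the line, forward; y along the strip to the left; z up. The pointer starts 15 to 28 mm to its left and is set when level with it in y; it passes over the rider untouched. The rider is locked at another place each time (tip gap 24 to 39 mm) and cannot be shifted.
- rest: White plastic saddle under the electrode, fixed: foot 150 x 72 x 8 mm, two uprights 10 mm thick and 45 mm high at x = -60 mm (42 mm wide) and x = 36 mm (70 mm wide), with end lips to 55 mm that keep the blades in. Origin on the worktop under the grip pads, +x the way the tips point.
- stage: Fixed sample stage, aluminium plate 112 x 92 x 10 mm. Origin on the worktop under the test peg; +x is the way the electrode is brought forward, y left, z up. Stop post: y = -4 to 4 mm, 62 mm high, rubber front face at x = -32 mm, so the discs stand beside the peg when the strip touches it; the blades pass on either side. Discs are at mid-height with the electrode's origin at z = 50 mm.
- test_peg: Grey plastic test peg, 10 mm diameter, 28 mm high, fixed upright on the stage's pedestal from 36 to 64 mm above the worktop. Origin at the centre of its underside.
- tube_block: Bystander: green foam block with capped microtubes, 52 x 116 x 32 mm, origin under its centre.
- beaker: Bystander: glass beaker, 53 mm diameter, 67 mm high, origin under its centre.
- lab_timer: Bystander: white bench timer, 24 x 68 x 60 mm, origin under its centre.
There are look-alikes about, which are no part of the job. What is shaped like the rest but orange is not meant.

How it is judged (in metres and radians):
On the way, in this order (a step that is already met when the one before it is completed fails the run):
1. the electrode is lifted off its rest in the gripper (contact force between electrode and rest below 0.01 N and height (world z) of electrode above 0.066 m and contact force between the fingers and electrode above 1 N), for 0.2 s.
2. the scale strip has been felt against the stop post with the discs beside the peg and the blades still wide (pointer at least 3 mm left of the mark) (x of nose in the frame of stage between -0.036 and -0.029 m and y of tip_left in the frame of stage above 0.006 m and y of tip_right in the frame of stage below -0.006 m and z of tip_left in the frame of stage between 0.043 and 0.059 m and z of tip_right in the frame of stage between 0.043 and 0.059 m and angle between electrode's own z axis and vertical below 0.14 rad and contact force between the fingers and electrode above 1 N and contact force between electrode and stage above 0.2 N and y of pointer in the frame of mark above 0.003 m), for 0.02 s.
At the end, for the whole second after the job is handed in: Held by the fingers alone: pointer within 2 mm of the mark and still, strip within 3 mm of the stop post, discs on either side of the peg (at least 6 mm from its axis), their centres 43 to 59 mm above the worktop, electrode level within 8 degrees, peg untouched, push under 15 N (x of nose in the frame of stage between -0.036 and -0.029 m and y of tip_left in the frame of stage above 0.006 m and y of tip_right in the frame of stage below -0.006 m and z of tip_left in the frame of stage between 0.043 and 0.059 m and z of tip_right in the frame of stage between 0.043 and 0.059 m and angle between electrode's own z axis and vertical below 0.14 rad and contact force between the fingers and electrode above 1 N and y of pointer in the frame of mark between -0.002 and 0.002 m and velocity of joint left_blade between -0.02 and 0.02 rad/s and contact force between electrode and test_peg below 0.05 N and contact force between electrode and rest below 0.01 N and contact force between electrode and stage below 15 N); the arm keeps its last pose, push and grip.
It fails at once if the electrode touches the test peg (contact force between electrode and test_peg above 0.5 N).
It fails at once if the electrode or gripper is pushed hard against the stage (over 20 N) (contact force between any of electrode, the arm, the fingers and stage above 20 N).
It fails at once if the electrode is dropped (height (world z) of electrode below 0.03 m).
It fails at once if a bystander is disturbed (moved over 15 mm) (distance of any of tube_block, beaker, lab_timer from where it was at the start of the episode above 0.015 m).
It also fails if it takes over 51 s, if anything falls off the work surface, if the arm or the gripper's body presses on something with over 40 N, if the wrist force passes 120 N, or if a joint passes its speed limit or range.

## Working session

There is one attempt and no reset: what is moved stays moved. The work goes in short steps, Python scripts to look and compute and a tool call to move; the robot and the scene stay as the last step left them, time stands still between calls to the robot, and variables do not carry over. Pictures are saved under pics/ and viewed, at most 10 in all, crops included, and the job is handed in when it is done.

Besides the shell and the picture viewer there is one more tool, called after "Emit:" as a command line: name --argument value ..., lists and objects as JSON in quotes. drive_tool: Moves the arm, as the interface text tells. Its arguments: {"type":"object","properties":{"plan":{"type":"array","items":{"type":"object","properties":{"x":{"type":"number"},"y":{"type":"number"},"z":{"type":"number"},"ax":{"type":"number"},"ay":{"type":"number"},"az":{"type":"number"},"hand":{"type":"number"}}}},"grip_force":{"type":"number"}},"required":["plan"]}

```bash
mkdir -p pics; ls; python3 - <<'E'
from rig import monitor, imaging, r
import cv2
for n in("scene","top"):
    c=imaging.camera_info(n);print(n,c)
    cv2.imwrite(f"pics/{n}0.png",imaging.grab_frame(n)[:,:,::-1])
print(monitor.sense())
E
```

```text
pics
scene {'mtx': array([[521.81770209,   0.        , 324.65916158],
       [  0.        , 521.81770209, 245.0001313 ],
       [  0.        ,   0.        ,   1.        ]]), 'R': array([[ 0.59959341,  0.80014042, -0.01621906],
       [ 0.683115  , -0.52224721, -0.51050147],
       [-0.41694322,  0.29501383, -0.8597239 ]]), 't': array([-376.0951728, -376.530101 , 1949.1732229])}
top {'mtx': array([[541.4139411 ,   0.        , 321.04617573],
       [  0.        , 541.4139411 , 239.30148482],
       [  0.        ,   0.        ,   1.        ]]), 'R': array([[ 2.68078270e-03, -9.99829842e-01, -1.82510485e-02],
       [-9.93093389e-01, -5.21044686e-04, -1.17325399e-01],
       [ 1.17295926e-01,  1.84395195e-02, -9.92925803e-01]]), 't': array([  20.42919699,  598.19495131, 1297.86250148])}
{'clock': 0.1, 'qpos': array([ 1.24558736e+00,  3.53578923e-01,  1.63406903e+00,  2.79656869e-05,
        1.15518541e+00, -2.40280151e-03]), 'qvel': array([ 0.00128857, -0.00064808, -0.00127934,  0.0005819 ,  0.0012358 ,
       -0.00147856]), 'joint_efforts': array([-8.02318391e-04, -6.06352973e+01, -3.42819536e+01, -1.37286243e-04,
        3.89503897e-03,  1.72047805e-05]), 'eef_pos': array([198.12475111, 592.31480092, 230.63276312]), 'tcp_rot': array([-3.14035201e+00, -2.85520433e-05,  2.81877517e+00]), 'contact_force': array([ 0.36401722, -0.03833494, -0.07835726]), 'wrist_torque': array([-0.00598671, -0.00803671,  0.0244607 ]), 'grasp_force': 0.0, 'opening': 1.0026603192623604}
```

View pics/top0.png

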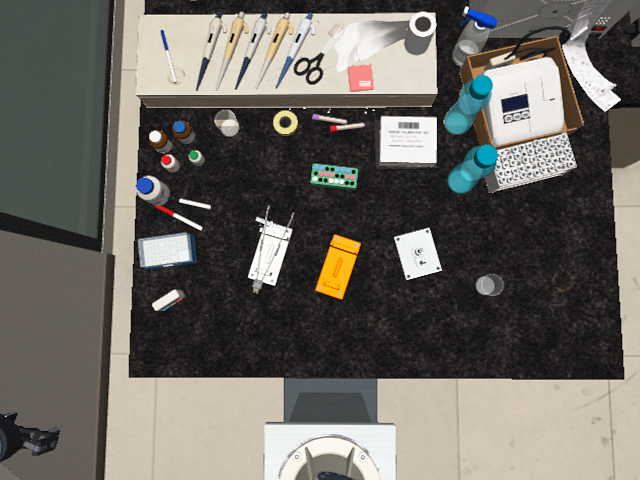

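View pics/scene0.png

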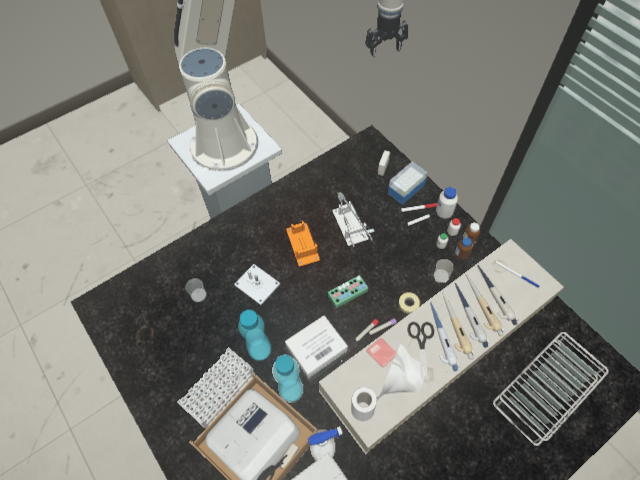

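The top view shows the electrode on the white rest at about (270,250) with its tips up, and the stage at about (418,254). The orange decoy is at (338,266). I'll zoom in on these.

```bash
python3 - <<'E'
import cv2,numpy as np
t=cv2.imread("pics/top0.png");s=cv2.imread("pics/scene0.png")
f=lambda im,x,y,w,h,W,H:cv2.resize(im[y:y+h,x:x+w],(W,H),interpolation=cv2.INTER_CUBIC)
a=f(t,240,200,66,100,396,600)           # 6x
b=f(t,385,222,66,66,396,396)
c=f(s,228,258,66,34,396,204)
cv2.imwrite("pics/z1.png",np.hstack([a,np.vstack([b,c])]))
a=f(s,325,185,60,65,480,520); b=f(s,230,255,40,65,320,520)
cv2.imwrite("pics/z2.png",np.hstack([a,b]))
E
```

```text
(no output)
```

View pics/z1.png

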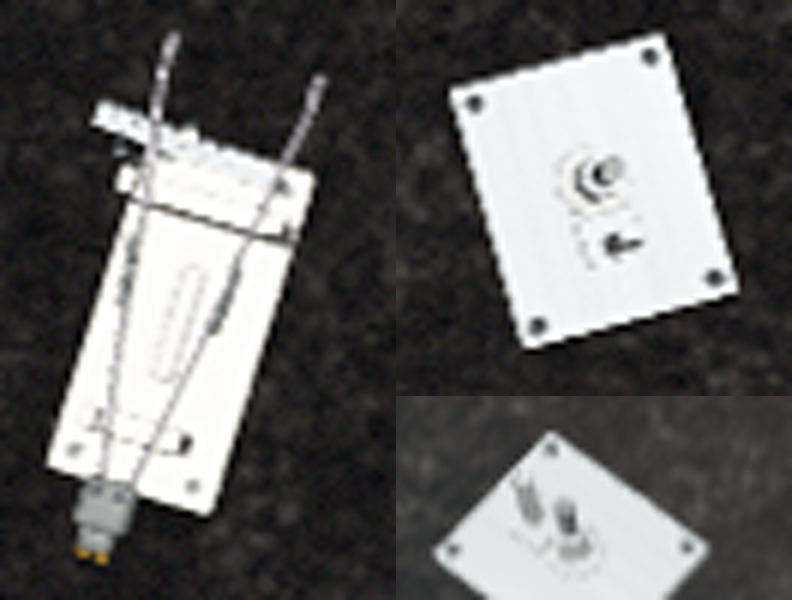

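View pics/z2.png

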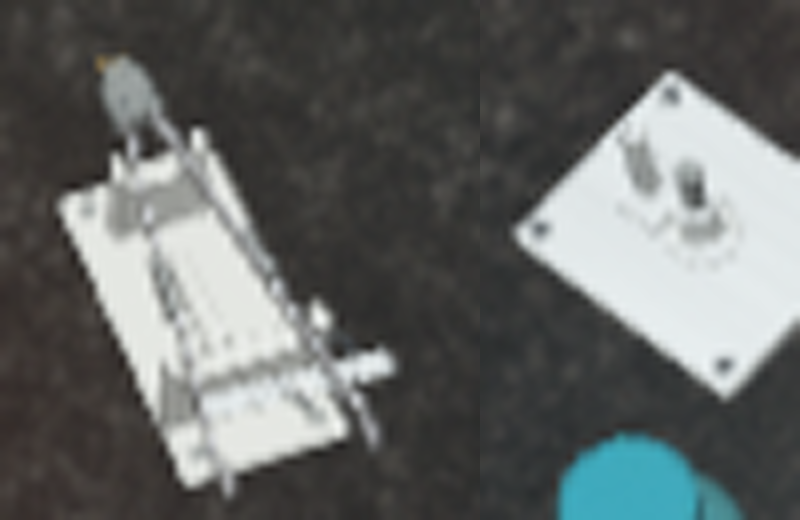

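The stage's long side runs up the image, with the stop post below the peg, so its yaw is about +16°. The electrode's yaw is about -17°. Next I'll fit both poses.

```bash
cat > h.py <<'E'
import numpy as np,cv2
from rig import imaging
from scipy.optimize import least_squares
def proj(n,P):
    c=imaging.camera_info(n);q=(np.atleast_2d(P)@c["R"].T+c["t"])@c["mtx"].T
    return q[:,:2]/q[:,2:]
def ray(n,uv,z):
    c=imaging.camera_info(n);C=-c["R"].T@c["t"]
    d=np.c_[np.atleast_2d(uv),np.ones(len(np.atleast_2d(uv)))]@np.linalg.inv(c["mtx"]).T@c["R"]
    return C+d*((z-C[2])/d[:,2])[:,None]
def world(p,P):
    c,s=np.cos(p[2]),np.sin(p[2]);P=np.array(P,float)
    return np.c_[P[:,0]*c-P[:,1]*s+p[0],P[:,0]*s+P[:,1]*c+p[1],P[:,2]]
E
python3 - <<'E'
from h import *
Z=lambda L,o,k:np.array(L)/k+np.array(o)+(.5/k-.5)
# stage
st=[(56,46,10),(56,-46,10),(-56,-46,10),(-56,46,10)]
T=Z([(450,90),(665,33),(740,292),(525,350)],(385,222),6)-0
S=None
r=least_squares(lambda p:(proj("top",world(p,st))-T).ravel(),[300,-200,.28]);print("stage",r.x,r.fun.round(1))
S=Z([(671-480,70),(514-480,232),(728-480,400)],(230,255),8) # which corners: print predicted
print("scene pred",proj("scene",world(r.x,st)).round(1).tolist(),"seen",S.round(1).tolist())
print("post,peg top pred",proj("top",world(r.x,[(-32,0,62),(0,0,64)])).round(1),Z([(610,243),(605,172)],(385-66,222),6).round(1))
el=[(99,30.5,57),(85,30,57),(99,-30.5,57),(85,-30,57),(0,21.5,57),(0,-21.5,57)]
T=Z([(176,34),(163,68),(322,76),(309,112),(126,275),(226,300)],(240,200),6)
e=least_squares(lambda p:(proj("top",world(p,el))-T).ravel(),[400,100,-.3]);print("el",e.x,e.fun.round(1))
p=proj("scene",world(e.x,[(99,30.5,50),(99,-30.5,50),(-107,0,50),(0,22,57),(0,-22,57)]));print(p.round(1).tolist())
print(Z([(375,440),(230,490),(105,65)],(325,185),8).round(1).tolist())
ft=[(-75,36,8),(-75,-36,8)]
print("rest foot back corners world",ray("top",Z([(50,465),(210,515)],(240,200),6),8).round(1), world(e.x,[(-75,36,8),(-75,-36,8)]).round(1))
E
```

```text
stage [ 5.66173940e+02 -3.83117703e+02  2.54175073e-01] [ 0.  -0.2 -0.3  0.1  0.2  0.3  0.1 -0.1]
scene pred [[235.8, 311.8], [214.5, 334.3], [188.4, 312.7], [209.8, 291.3]] seen [[253.4, 263.3], [233.8, 283.6], [260.6, 304.6]]
post,peg top pred [[493.6 264.3]
 [490.1 251.3]] [[420.2 262.1]
 [419.4 250.2]]
el [ 5.75313028e+02  1.47252724e+02 -2.84938004e-01] [-0.   0.2  0.7  0.  -0.5  0.1 -0.2 -0.5 -0.1 -0.3  0.1  0.5]
[[371.3, 240.0], [353.6, 245.9], [339.0, 194.1], [357.2, 215.6], [344.7, 219.6]]
[[371.4, 239.6], [353.3, 245.8], [337.7, 192.7]]
rest foot back corners world [[506.2 204.4   8. ]
 [485.6 137.4   8. ]] [[513.5 202.9   8. ]
 [493.2 133.8   8. ]]
```

```bash
python3 - <<'E'
from h import *
from rig import monitor
Z=lambda L,o,k:np.array(L)/k+np.array(o)+(.5/k-.5)
st=[(56,46,10),(56,-46,10),(-56,-46,10),(-56,46,10)]
T=Z([(450-396,90),(665-396,33),(740-396,292),(525-396,350)],(385,222),6)
S=Z([(671-480,70),(514-480,232),(728-480,400)],(230,255),8)
r=least_squares(lambda p:(proj("top",world(p,st))-T).ravel(),[300,-200,.28]);print("stage top",r.x,r.fun.round(1))
P=proj("scene",world(r.x,st));print(P.round(1).tolist(),S.round(1).tolist())
g=lambda p:np.r_[(proj("top",world(p,st))-T).ravel(),(proj("scene",world(p,st))[[3,2,1]]-S).ravel()]
r=least_squares(g,r.x);print("both",r.x,r.fun.round(1))
print("post,peg",proj("top",world(r.x,[(-36,0,62),(0,0,64)])).round(1),Z([(606-396,243),(605-396,172)],(385,222),6).round(1))
s=monitor.sense();print(s["eef_pos"],s["tcp_rot"])
E
```

```text
stage top [ 5.66005281e+02 -2.19394149e+02  2.62667073e-01] [ 0.2 -0.  -0.2  0.  -0.1  0.   0.  -0.1]
[[280.1, 282.4], [260.6, 303.7], [234.0, 283.7], [253.6, 263.3]] [[253.4, 263.3], [233.8, 283.6], [260.6, 304.6]]
both [ 5.66130316e+02 -2.19680962e+02  2.61597198e-01] [ 0.4 -0.1 -0.1  0.   0.   0.   0.1 -0.1  0.2  0.1  0.2  0.2 -0.  -0.8]
post,peg [[425.5 265.8]
 [421.4 251.2]] [[419.6 262.1]
 [419.4 250.2]]
[198.12475111 592.31480092 230.63276312] [-3.14035201e+00 -2.85520433e-05  2.81877517e+00]
```

```bash
python3 - <<'E'
from h import *
st=[566.1,-219.6,.262]
out=[]
for n,(x,y) in (("top",(400,233)),("scene",(233,258))):
    im=cv2.imread(f"pics/{n}0.png")[y:y+40,x:x+40];k=10
    im=cv2.resize(im,(400,400),interpolation=cv2.INTER_CUBIC);im2=im.copy()
    for p,c in [((-32,0,62),(0,0,255)),((-32,0,10),(0,0,255)),((0,0,64),(255,0,0)),((0,0,36),(255,0,0)),((0,0,10),(0,200,0)),((-40,0,62),(0,160,255))]:
        u=(proj(n,world(st,[p]))[0]-[x,y]+.5)*k
        cv2.circle(im2,(int(u[0]),int(u[1])),3,c,-1)
    out.append(np.vstack([im[50:350],im2[50:350]]))
cv2.imwrite("pics/z3.png",np.hstack(out))
E
```

```text
(no output)
```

View pics/z3.png

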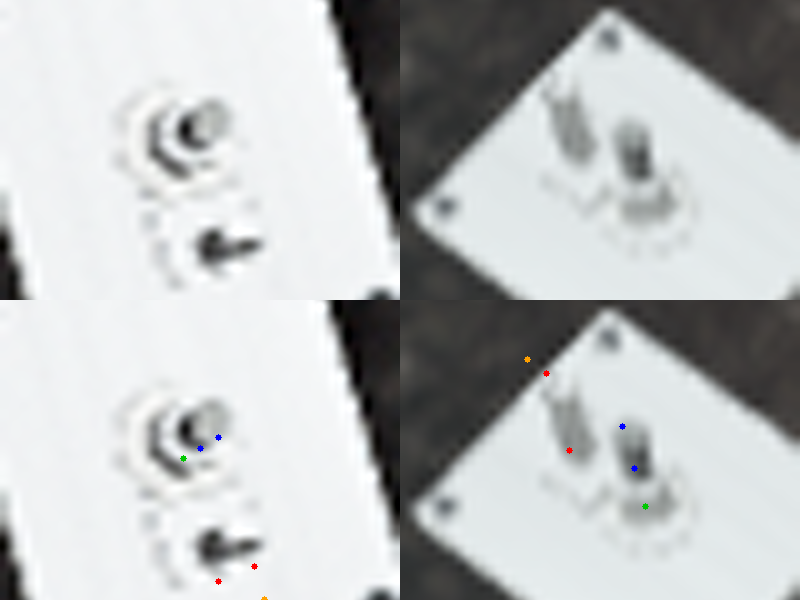

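The peg and post show that the stage origin sits about 4 mm ahead of the plate centre, so I'll take it as (570, -218.3) with yaw 0.262. Next is a helper that gives tool-unit offsets.

```bash
cat >> h.py <<'E'
def units(frm,to):  # poses (x,y,z,yaw) of a tool pointing down -> x,y,z,az in move units
    d=np.array(to[:3],float)-frm[:3];c,s=np.cos(frm[3]),np.sin(frm[3])
    return np.round([(d[0]*c+d[1]*s)/50,(d[0]*s-d[1]*c)/50,-d[2]/50,-np.degrees(to[3]-frm[3])/6],3)
E
python3 -c "
from h import *
print(units((198.26,592.72,231.28,2.8188),(575.3,147.3,131,2.857)))"
```

```text
[-9.977 -6.056  2.006 -0.365]
```

Emit:
drive_tool --plan '[{"x": -9.98, "y": -6.06, "z": 0, "az": -0.365, "hand": 80}, {"x": -9.98, "y": -6.06, "z": 0, "az": -0.365, "hand": 80}, {"x": -9.98, "y": -6.06, "z": 0, "az": -0.365, "hand": 80}, {"x": -9.98, "y": -6.06, "z": 0, "az": -0.365, "hand": 80}, {"x": -9.98, "y": -6.06, "z": 0, "az": -0.365, "hand": 80}, {"x": -9.98, "y": -6.06, "z": 0, "az": -0.365, "hand": 80}, {"x": -9.98, "y": -6.06, "z": 0, "az": -0.365, "hand": 80}, {"x": -9.98, "y": -6.06, "z": 0, "az": -0.365, "hand": 80}]' --grip_force 20

```text
invalid input
```

Emit:
drive_tool --plan '[{"x": -0.8, "y": -0.5, "z": 0, "ax": 0, "ay": 0, "az": -0.365, "hand": 80}, {"x": -1.6, "y": -1.0, "z": 0, "ax": 0, "ay": 0, "az": -0.365, "hand": 80}, {"x": -2.4, "y": -1.5, "z": 0, "ax": 0, "ay": 0, "az": -0.365, "hand": 80}, {"x": -3.2, "y": -2.0, "z": 0, "ax": 0, "ay": 0, "az": -0.365, "hand": 80}, {"x": -4.0, "y": -2.5, "z": 0, "ax": 0, "ay": 0, "az": -0.365, "hand": 80}, {"x": -4.8, "y": -3.0, "z": 0, "ax": 0, "ay": 0, "az": -0.365, "hand": 80}, {"x": -5.6, "y": -3.5, "z": 0, "ax": 0, "ay": 0, "az": -0.365, "hand": 80}, {"x": -6.4, "y": -4.0, "z": 0, "ax": 0, "ay": 0, "az": -0.365, "hand": 80}]' --grip_force 20

```text
clock: 0.9
eef_pos: [439.1, 299.8, 231.2]
tcp_rot: [-3.142, -0.0, 2.857]
contact_force: [0.9, 0.2, 0.5]
opening: 0.938
grasp_force: 0.0
```

```bash
python3 -c "
from h import *
print(units((438.3,301.5,231.28,2.857),(575.3,147.3,110,2.857)))"
```

```text
[-3.496 -2.191  2.426 -0.   ]
```

Emit:
drive_tool --plan '[{"x": -0.8, "y": -0.5, "z": 0, "ax": 0, "ay": 0, "az": 0, "hand": 80}, {"x": -1.6, "y": -1.0, "z": 0, "ax": 0, "ay": 0, "az": 0, "hand": 80}, {"x": -2.4, "y": -1.5, "z": 0.3, "ax": 0, "ay": 0, "az": 0, "hand": 80}, {"x": -3.1, "y": -1.95, "z": 0.8, "ax": 0, "ay": 0, "az": 0, "hand": 76}, {"x": -3.5, "y": -2.19, "z": 1.4, "ax": 0, "ay": 0, "az": 0, "hand": 72}, {"x": -3.5, "y": -2.19, "z": 2.0, "ax": 0, "ay": 0, "az": 0, "hand": 72}, {"x": -3.5, "y": -2.19, "z": 2.43, "ax": 0, "ay": 0, "az": 0, "hand": 72}, {"x": -3.5, "y": -2.19, "z": 2.43, "ax": 0, "ay": 0, "az": 0, "hand": 72}]'

```text
clock: 1.7
eef_pos: [573.2, 146.4, 106.4]
tcp_rot: [-3.138, -0.005, 2.856]
contact_force: [0.1, -0.8, 0.5]
opening: 0.845
grasp_force: 0.0
```

```bash
python3 - <<'E'
from h import *
from rig import monitor
s=monitor.sense();print(s["eef_pos"],s["tcp_rot"],s["opening"])
o=[]
e=[575.3,147.3,-.285]
for n,(x,y,w,h) in (("top",(225,190,100,120)),("scene",(310,170,100,120))):
    im=imaging.grab_frame(n)[:,:,::-1][y:y+h,x:x+w];im=cv2.resize(im,(400,480),interpolation=cv2.INTER_CUBIC)
    o.append(im)
cv2.imwrite("pics/z4.png",np.hstack(o))
E
```

```text
[573.15588751 146.35913039 106.44621801] [-3.13839709 -0.00541515  2.85645637] 0.84478995688106
```

View pics/z4.png

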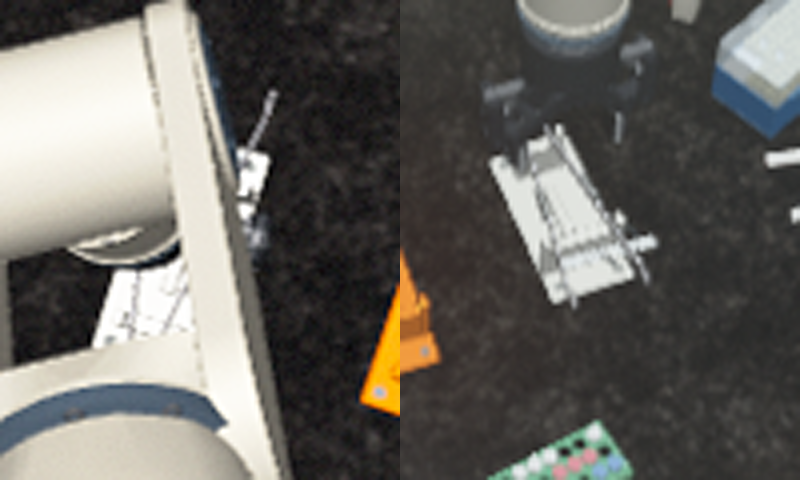

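The scene view shows the gripper square over the pads. Descending now.

Emit:
drive_tool --plan '[{"x": 0, "y": 0, "z": 0.4, "ax": 0, "ay": 0, "az": 0, "hand": 70}, {"x": 0, "y": 0, "z": 0.8, "ax": 0, "ay": 0, "az": 0, "hand": 70}, {"x": 0, "y": 0, "z": 1.2, "ax": 0, "ay": 0, "az": 0, "hand": 70}, {"x": 0, "y": 0, "z": 1.5, "ax": 0, "ay": 0, "az": 0, "hand": 70}, {"x": 0, "y": 0, "z": 1.66, "ax": 0, "ay": 0, "az": 0, "hand": 70}, {"x": 0, "y": 0, "z": 1.66, "ax": 0, "ay": 0, "az": 0, "hand": 65}, {"x": 0, "y": 0, "z": 1.66, "ax": 0, "ay": 0, "az": 0, "hand": 60}, {"x": 0, "y": 0, "z": 1.66, "ax": 0, "ay": 0, "az": 0, "hand": 55}]'

```text
clock: 2.6
eef_pos: [576.2, 147.5, 27.7]
tcp_rot: [3.141, 0.001, 2.857]
contact_force: [-0.1, -0.2, 1.0]
opening: 0.645
grasp_force: 0.0
```

Emit:
drive_tool --plan '[{"x": 0, "y": 0, "z": 0, "ax": 0, "ay": 0, "az": 0, "hand": 52}, {"x": 0, "y": 0, "z": 0, "ax": 0, "ay": 0, "az": 0, "hand": 49}, {"x": 0, "y": 0, "z": 0, "ax": 0, "ay": 0, "az": 0, "hand": 47}, {"x": 0, "y": 0, "z": 0, "ax": 0, "ay": 0, "az": 0, "hand": 45}, {"x": 0, "y": 0, "z": 0, "ax": 0, "ay": 0, "az": 0, "hand": 43}, {"x": 0, "y": 0, "z": 0, "ax": 0, "ay": 0, "az": 0, "hand": 41}, {"x": 0, "y": 0, "z": 0, "ax": 0, "ay": 0, "az": 0, "hand": 40}, {"x": 0, "y": 0, "z": 0, "ax": 0, "ay": 0, "az": 0, "hand": 40}]'

```text
clock: 3.4
eef_pos: [576.2, 147.3, 27.8]
tcp_rot: [3.141, 0.001, 2.857]
contact_force: [-1.0, -0.8, 10.2]
opening: 0.469
grasp_force: 7.7
```

Emit:
drive_tool --plan '[{"x": 0, "y": 0, "z": -0.06, "ax": 0, "ay": 0, "az": 0, "hand": 40}, {"x": 0, "y": 0, "z": -0.12, "ax": 0, "ay": 0, "az": 0, "hand": 40}, {"x": 0, "y": 0, "z": -0.2, "ax": 0, "ay": 0, "az": 0, "hand": 40}, {"x": 0, "y": 0, "z": -0.3, "ax": 0, "ay": 0, "az": 0, "hand": 40}, {"x": 0, "y": 0, "z": -0.4, "ax": 0, "ay": 0, "az": 0, "hand": 40}, {"x": 0, "y": 0, "z": -0.5, "ax": 0, "ay": 0, "az": 0, "hand": 40}, {"x": 0, "y": 0, "z": -0.6, "ax": 0, "ay": 0, "az": 0, "hand": 40}, {"x": 0, "y": 0, "z": -0.6, "ax": 0, "ay": 0, "az": 0, "hand": 40}]'

```text
clock: 4.2
eef_pos: [576.1, 147.5, 57.7]
tcp_rot: [3.141, 0.001, 2.857]
contact_force: [-0.0, -0.2, -0.4]
opening: 0.469
grasp_force: 4.2
```

Lifted, with the pads carrying it at 4.2 N. I'll bring it up close to the top camera, tips towards +y so they are clear of the arm, and read the mark there.

```bash
python3 -c "
from h import *
a=(575.3,147.3,57,2.857);m=(512,-75,350,2.857+.7);b=(450,-300,600,2.857+1.4)
print(units(a,m),units(m,b))"
```

```text
[-0.033 -4.623 -5.86  -6.685] [ 2.951 -3.617 -5.    -6.685]
```

Emit:
drive_tool --plan '[{"x": 0, "y": 0, "z": -0.4, "ax": 0, "ay": 0, "az": 0, "hand": 39}, {"x": 0, "y": -0.3, "z": -1.1, "ax": 0, "ay": 0, "az": -0.6, "hand": 39}, {"x": 0, "y": -0.9, "z": -1.9, "ax": 0, "ay": 0, "az": -1.6, "hand": 39}, {"x": 0, "y": -1.55, "z": -2.7, "ax": 0, "ay": 0, "az": -2.6, "hand": 39}, {"x": 0, "y": -2.2, "z": -3.5, "ax": 0, "ay": 0, "az": -3.6, "hand": 39}, {"x": 0, "y": -2.9, "z": -4.2, "ax": 0, "ay": 0, "az": -4.6, "hand": 39}, {"x": 0, "y": -3.6, "z": -4.9, "ax": 0, "ay": 0, "az": -5.6, "hand": 39}, {"x": -0.03, "y": -4.25, "z": -5.6, "ax": 0, "ay": 0, "az": -6.685, "hand": 39}]'

```text
clock: 5.0
eef_pos: [516.2, -58.3, 338.2]
tcp_rot: [-3.142, -0.0, -2.722]
contact_force: [1.0, -0.9, -0.8]
opening: 0.458
grasp_force: 4.7
```

```bash
python3 -c "
from h import *
from rig import monitor
s=monitor.sense();print(s['qpos'],s['grasp_force'],s['opening'])
y=2.857;c,sn=np.cos(y),np.sin(y)
dx,dy=-.03*50,-4.25*50
p=(575.3+dx*c+dy*sn,147.3+dx*sn-dy*c,57+5.6*50,2.857+np.radians(6.685*6));print(p)
b=(450,-300,600,2.857+1.4)
print(units(p,b))"
```

```text
[-1.15213018e-01  9.66971826e-02  1.72319667e+00 -1.04204123e-04
  1.32178361e+00 -2.10605140e+00] 4.650207141239662 0.45835975182236877
(np.float64(517.0767800865395), np.float64(-57.07357134157249), 337.0, np.float64(3.5570515629749258))
[ 3.188 -3.904 -5.26  -6.684]
```

Emit:
drive_tool --plan '[{"x": 0.3, "y": -0.4, "z": -0.6, "ax": 0, "ay": 0, "az": -0.4, "hand": 39}, {"x": 0.75, "y": -0.9, "z": -1.3, "ax": 0, "ay": 0, "az": -0.8, "hand": 39}, {"x": 1.2, "y": -1.5, "z": -2.0, "ax": 0, "ay": 0, "az": -1.3, "hand": 39}, {"x": 1.7, "y": -2.1, "z": -2.8, "ax": 0, "ay": 0, "az": -1.8, "hand": 39}, {"x": 2.2, "y": -2.7, "z": -3.6, "ax": 0, "ay": 0, "az": -2.3, "hand": 39}, {"x": 2.7, "y": -3.3, "z": -4.4, "ax": 0, "ay": 0, "az": -2.7, "hand": 39}, {"x": 3.05, "y": -3.7, "z": -5.0, "ax": 0, "ay": 0, "az": -3.0, "hand": 39}, {"x": 3.19, "y": -3.9, "z": -5.26, "ax": 0, "ay": 0, "az": -3.1, "hand": 39}]'

```text
clock: 5.8
eef_pos: [449.1, -302.0, 602.9]
tcp_rot: [-3.138, 0.0, -2.402]
contact_force: [-0.9, -0.1, -1.4]
opening: 0.457
grasp_force: 4.6
```

```bash
python3 - <<'E'
from h import *
from rig import monitor
s=monitor.sense();print(s["eef_pos"],s["tcp_rot"],s["opening"],s["grasp_force"])
p=s["eef_pos"];e=[p[0],p[1],s["tcp_rot"][2]+np.pi]
im=imaging.grab_frame("top")[:,:,::-1];cv2.imwrite("pics/insp.png",im)
cv2.imwrite("pics/insp_s.png",imaging.grab_frame("scene")[:,:,::-1])
n=proj("top",world(e,[(60,0,p[2]+20),(60,60,p[2]+12)]));print(n, proj("scene",world(e,[(60,0,p[2]+12)])))
x,y=(n[0]-[75,65]).astype(int);cv2.imwrite("pics/z5.png",cv2.resize(im[y:y+120,x:x+160],(800,600),interpolation=cv2.INTER_CUBIC));print(x,y)
E
```

```text
[ 449.07814138 -302.02151634  602.85593631] [-3.13812390e+00  1.67232079e-04 -2.40209995e+00] 0.45711550596805806 4.645416811108589
[[522.04547401 265.36117138]
 [488.39453997 295.41177326]] [[187.2732601  145.58384566]]
447 200
```

View pics/z5.png

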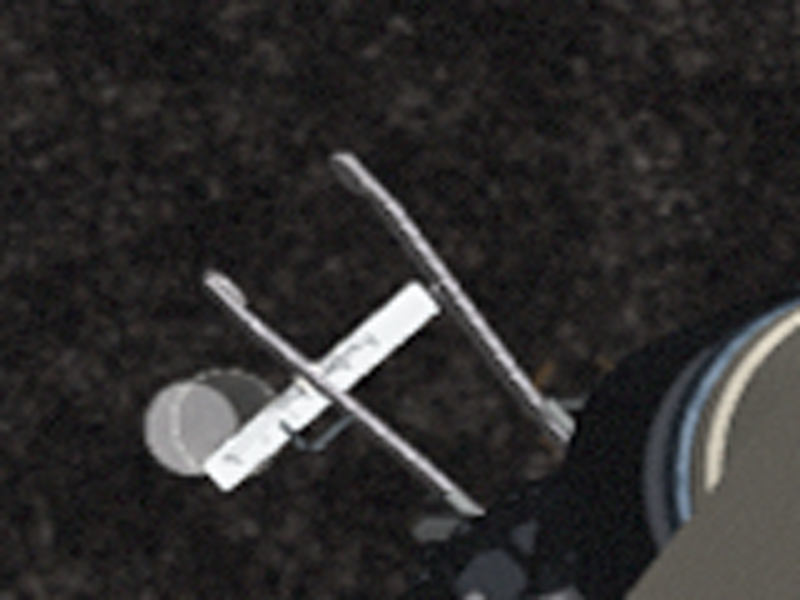

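The electrode is clear of the arm, the strip runs from (425,290) to (215,475), and the pointer tip is near (288,427). The rider is too small to read at this scale, so I'll go closer.

```bash
python3 -c "
from h import *
print(units((450,-300,600,3.882),(450,-260,770,3.882)))"
```

```text
[-0.54   0.591 -3.4   -0.   ]
```

Emit:
drive_tool --plan '[{"x": -0.1, "y": 0.1, "z": -0.6, "ax": 0, "ay": 0, "az": 0, "hand": 39}, {"x": -0.2, "y": 0.25, "z": -1.3, "ax": 0, "ay": 0, "az": 0, "hand": 39}, {"x": -0.4, "y": 0.4, "z": -2.0, "ax": 0, "ay": 0, "az": 0, "hand": 39}, {"x": -0.5, "y": 0.5, "z": -2.7, "ax": 0, "ay": 0, "az": 0, "hand": 39}, {"x": -0.54, "y": 0.59, "z": -3.2, "ax": 0, "ay": 0, "az": 0, "hand": 39}, {"x": -0.54, "y": 0.59, "z": -3.4, "ax": 0, "ay": 0, "az": 0, "hand": 39}, {"x": -0.54, "y": 0.59, "z": -3.4, "ax": 0, "ay": 0, "az": 0, "hand": 39}, {"x": -0.54, "y": 0.59, "z": -3.4, "ax": 0, "ay": 0, "az": 0, "hand": 39}]'

```text
clock: 6.7
eef_pos: [450.6, -259.6, 768.4]
tcp_rot: [3.14, -0.0, -2.401]
contact_force: [0.6, -0.2, -1.3]
opening: 0.46
grasp_force: 4.6
```

```bash
cat > rect.py <<'E'
from h import *
from rig import monitor
import sys
def rect(name,k=10):  # strip-aligned metric picture: cols = -y of electrode (left=+y), rows = -x; k px per mm
    s=monitor.sense();p=s["eef_pos"];e=[p[0],p[1],s["tcp_rot"][2]+np.pi];z=p[2]+22-8.5
    im=imaging.grab_frame("top")[:,:,::-1];cv2.imwrite(f"pics/{name}_raw.png",im)
    q=[(80,55),(80,-25),(40,-25),(40,55)]
    src=proj("top",world(e,[(a,b,z) for a,b in q])).astype(np.float32)
    dst=np.float32([(0,0),(80*k,0),(80*k,40*k),(0,40*k)])
    out=cv2.warpPerspective(im,cv2.getPerspectiveTransform(src,dst),(80*k,40*k),flags=cv2.INTER_CUBIC)
    print(p,s["opening"],s["grasp_force"],np.linalg.norm(src[1]-src[0])/80,"px/mm")
    return out
E
python3 - <<'E'
from rect import *
o=rect("r1");g=np.clip((o.astype(float)-90)*1.5,0,255).astype(np.uint8)
cv2.imwrite("pics/z6.png",np.vstack([o[:300],g[:300]]))
cv2.imwrite("pics/r1.png",o)
E
```

```text
[ 450.64274827 -259.55764911  768.4233759 ] 0.4599156717232565 4.642039616592228 0.9220599 px/mm
```

View pics/z6.png

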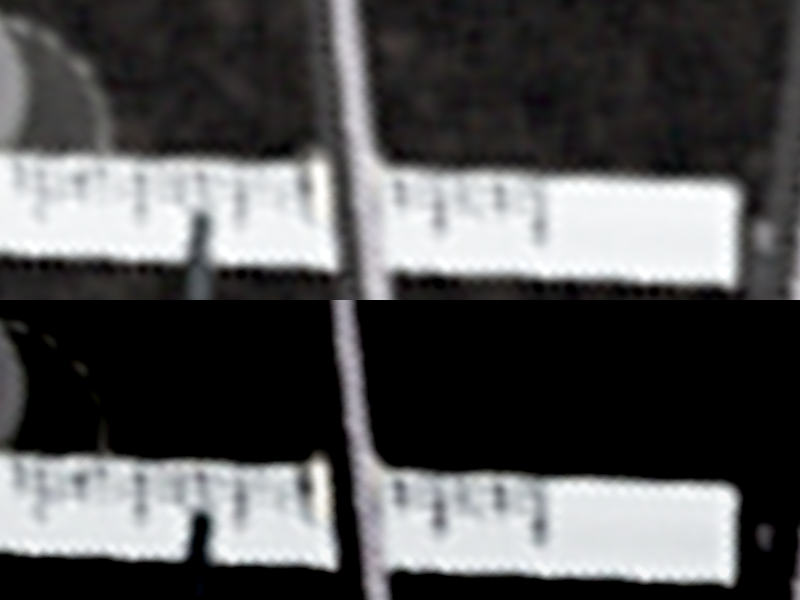

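The strip is now readable at 10 px/mm. The pointer tip is at (200,215), and the rider is half hidden under the left blade at about x = 310–380. A squeeze of about 5 mm will expose it with the pointer still about 6 mm to its left.

Emit:
drive_tool --plan '[{"x": 0, "y": 0, "z": 0, "ax": 0, "ay": 0, "az": 0, "hand": 38}, {"x": 0, "y": 0, "z": 0, "ax": 0, "ay": 0, "az": 0, "hand": 37}, {"x": 0, "y": 0, "z": 0, "ax": 0, "ay": 0, "az": 0, "hand": 36}, {"x": 0, "y": 0, "z": 0, "ax": 0, "ay": 0, "az": 0, "hand": 35}, {"x": 0, "y": 0, "z": 0, "ax": 0, "ay": 0, "az": 0, "hand": 34}, {"x": 0, "y": 0, "z": 0, "ax": 0, "ay": 0, "az": 0, "hand": 34}, {"x": 0, "y": 0, "z": 0, "ax": 0, "ay": 0, "az": 0, "hand": 34}, {"x": 0, "y": 0, "z": 0, "ax": 0, "ay": 0, "az": 0, "hand": 34}]'

```text
clock: 7.55
eef_pos: [450.1, -259.9, 769.8]
tcp_rot: [-3.142, 0.0, -2.401]
contact_force: [-0.6, -0.6, -0.3]
opening: 0.401
grasp_force: 6.8
```

```bash
python3 - <<'E'
from rect import *
o=rect("r2");cv2.imwrite("pics/r2.png",o)
a=o[100:300,100:500]; cv2.imwrite("pics/z7.png",np.vstack([cv2.resize(a,(800,400)),o[100:300]]))
E
```

```text
[ 450.13400218 -259.85513248  769.78546132] 0.4006900553564041 6.8230703473091125 0.92429674 px/mm
```

View pics/z7.png

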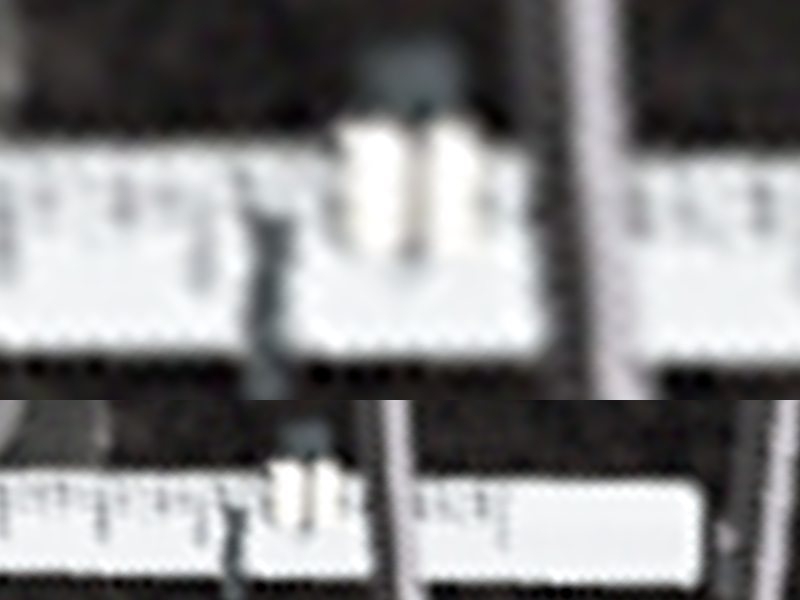

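The rider is now clear: its line is at x≈307 and the pointer tip at x≈235 (10 px/mm), leaving about 7.2 mm. I'll squeeze to the predicted opening here to calibrate it numerically, then reopen.

Emit:
drive_tool --plan '[{"x": 0, "y": 0, "z": 0, "ax": 0, "ay": 0, "az": 0, "hand": 33}, {"x": 0, "y": 0, "z": 0, "ax": 0, "ay": 0, "az": 0, "hand": 32}, {"x": 0, "y": 0, "z": 0, "ax": 0, "ay": 0, "az": 0, "hand": 31}, {"x": 0, "y": 0, "z": 0, "ax": 0, "ay": 0, "az": 0, "hand": 30}, {"x": 0, "y": 0, "z": 0, "ax": 0, "ay": 0, "az": 0, "hand": 29.2}, {"x": 0, "y": 0, "z": 0, "ax": 0, "ay": 0, "az": 0, "hand": 29.2}, {"x": 0, "y": 0, "z": 0, "ax": 0, "ay": 0, "az": 0, "hand": 29.2}, {"x": 0, "y": 0, "z": 0, "ax": 0, "ay": 0, "az": 0, "hand": 29.2}]'

```text
clock: 8.4
eef_pos: [450.1, -259.9, 769.8]
tcp_rot: [-3.142, -0.0, -2.401]
contact_force: [0.5, -0.2, -0.4]
opening: 0.348
grasp_force: 10.1
```

```bash
python3 - <<'E'
from rect import *
o3=rect("r3");cv2.imwrite("pics/r3.png",o3)
o2=cv2.imread("pics/r2.png")
for nm,o,c0 in (("r2",o2,220),("r3",o3,220)):
    g=cv2.GaussianBlur(cv2.cvtColor(o,cv2.COLOR_BGR2GRAY),(0,0),3)
    print(nm,"cols from",c0,"step 5")
    for rr in range(155,270,10): print(rr,*g[rr,c0:345:5])
E
```

```text
[ 450.10317544 -259.86035937  769.79228068] 0.34792377661731544 10.103665888309479 0.9243156 px/mm
r2 cols from 220 step 5
155 32 32 28 20 14 10 10 19 29 37 54 69 76 88 98 97 89 75 68 83 102 100 80 54 28
165 56 54 51 49 44 41 44 51 61 91 143 187 205 213 214 196 159 128 129 165 201 206 184 144 92
175 156 163 166 163 154 148 147 142 127 124 158 210 244 254 255 251 228 196 187 209 240 253 248 224 185
185 191 206 225 226 219 214 210 208 200 191 198 222 244 253 255 252 235 214 209 225 246 254 254 247 228
195 186 189 209 220 220 221 223 216 198 188 199 226 247 254 255 249 231 210 207 226 247 254 251 235 215
205 176 151 156 173 184 197 216 219 194 171 180 212 240 253 255 248 227 204 202 222 246 254 250 232 209
215 200 144 102 91 108 149 199 223 210 189 190 213 239 253 254 245 219 193 194 220 244 253 251 241 229
225 221 170 116 91 106 152 205 237 241 226 214 217 231 243 242 225 193 171 181 213 240 250 249 247 244
235 222 165 109 96 130 180 221 242 248 247 243 239 239 238 233 224 211 204 210 225 238 242 242 242 242
245 196 136 88 89 135 193 233 249 249 246 244 244 244 243 240 234 230 232 237 
[... 736 characters left out ...]
41 254 255 251 223 167 128 146 202 243 254 249 238 232 230 220 208 208 216 216 207
215 179 159 170 205 238 253 254 241 196 127 85 108 175 232 252 248 238 232 231 222 209 208 217 219 210
225 206 189 192 214 239 252 252 230 177 117 96 131 191 235 252 251 242 234 233 227 216 213 222 231 230
235 239 233 230 234 244 251 242 206 147 94 84 123 182 225 241 242 239 238 242 244 239 234 235 238 240
245 243 243 243 244 247 251 241 203 147 100 89 118 172 219 235 233 230 234 240 243 243 242 242 242 242
255 242 242 243 244 247 249 240 209 155 104 88 114 168 217 242 246 243 243 243 243 242 242 242 242 242
265 242 242 243 246 250 252 243 210 157 112 102 132 183 224 244 249 247 245 244 244 243 243 243 242 242
```

At hand 29.2 the pointer and the line agree within about 0.3 mm (columns 269 and 268). I'll reopen to 35 and go over the stage with 25 mm standoff.

```bash
python3 -c "
from h import *
print(units((450,-260,770,3.882),(457,-248.6,450,3.404)))"
```

```text
[-0.257  0.074  6.4    4.565]
```

Emit:
drive_tool --plan '[{"x": 0, "y": 0, "z": 0.2, "ax": 0, "ay": 0, "az": 0.3, "hand": 31}, {"x": 0, "y": 0, "z": 0.8, "ax": 0, "ay": 0, "az": 1.0, "hand": 33}, {"x": 0, "y": 0, "z": 1.6, "ax": 0, "ay": 0, "az": 1.8, "hand": 35}, {"x": 0, "y": 0, "z": 2.5, "ax": 0, "ay": 0, "az": 2.6, "hand": 35}, {"x": 0, "y": 0, "z": 3.4, "ax": 0, "ay": 0, "az": 3.4, "hand": 35}, {"x": 0, "y": 0, "z": 4.3, "ax": 0, "ay": 0, "az": 4.0, "hand": 35}, {"x": 0, "y": 0, "z": 5.2, "ax": 0, "ay": 0, "az": 4.57, "hand": 35}, {"x": 0, "y": 0, "z": 6.0, "ax": 0, "ay": 0, "az": 4.57, "hand": 35}]'

```text
clock: 9.25
eef_pos: [449.5, -259.5, 467.6]
tcp_rot: [3.141, -0.0, -2.882]
contact_force: [0.9, -0.1, -1.0]
opening: 0.414
grasp_force: 6.4
```

```bash
python3 -c "
from h import *
print(units((450,-260,470,3.403),(457,-248.6,140,3.404)))"
```

```text
[-0.194  0.184  6.6   -0.01 ]
```

Emit:
drive_tool --plan '[{"x": -0.194, "y": 0.184, "z": 0.7, "ax": 0, "ay": 0, "az": 0, "hand": 35}, {"x": -0.194, "y": 0.184, "z": 1.6, "ax": 0, "ay": 0, "az": 0, "hand": 35}, {"x": -0.194, "y": 0.184, "z": 2.5, "ax": 0, "ay": 0, "az": 0, "hand": 35}, {"x": -0.194, "y": 0.184, "z": 3.4, "ax": 0, "ay": 0, "az": 0, "hand": 35}, {"x": -0.194, "y": 0.184, "z": 4.3, "ax": 0, "ay": 0, "az": 0, "hand": 35}, {"x": -0.194, "y": 0.184, "z": 5.2, "ax": 0, "ay": 0, "az": 0, "hand": 35}, {"x": -0.194, "y": 0.184, "z": 6.0, "ax": 0, "ay": 0, "az": 0, "hand": 35}, {"x": -0.194, "y": 0.184, "z": 6.6, "ax": 0, "ay": 0, "az": 0, "hand": 35}]'

```text
clock: 10.05
eef_pos: [456.1, -247.9, 137.4]
tcp_rot: [3.14, -0.001, -2.88]
contact_force: [0.0, -1.0, -0.2]
opening: 0.412
grasp_force: 6.4
```

```bash
python3 - <<'E'
from h import *
from rig import monitor
s=monitor.sense();p=s["eef_pos"];print(p,s["tcp_rot"],s["contact_force"])
e=[p[0],p[1],s["tcp_rot"][2]+np.pi];z=p[2]+22
im=imaging.grab_frame("scene")[:,:,::-1];cv2.imwrite("pics/st.png",im)
P=proj("scene",world(e,[(99,21,z),(99,-21,z),(60,0,z-8.5)]));S=proj("scene",world([570,-218.3,.262],[(0,0,64),(-32,0,62),(0,0,36)]))
print(P.round(1).tolist(),S.round(1).tolist())
x,y=(P[2]-[35,22]).astype(int);im=cv2.resize(im[y:y+60,x:x+80],(800,600),interpolation=cv2.INTER_CUBIC)
for q,c in [(P,(0,0,255)),(S,(255,0,0))]:
    for u in q: cv2.circle(im,tuple(int(v) for v in (u-[x,y]+.5)*10),4,c,1)
cv2.imwrite("pics/z8.png",im)
E
```

```text
[ 456.1120207  -247.90354343  137.36988504] [ 3.14017683e+00 -1.48308410e-03 -2.88003466e+00] [ 0.04860362 -0.97970885 -0.18761422]
[[251.8, 252.1], [242.1, 262.1], [237.6, 251.4]] [[255.8, 275.9], [248.2, 270.5], [257.0, 280.0]]
```

View pics/z8.png

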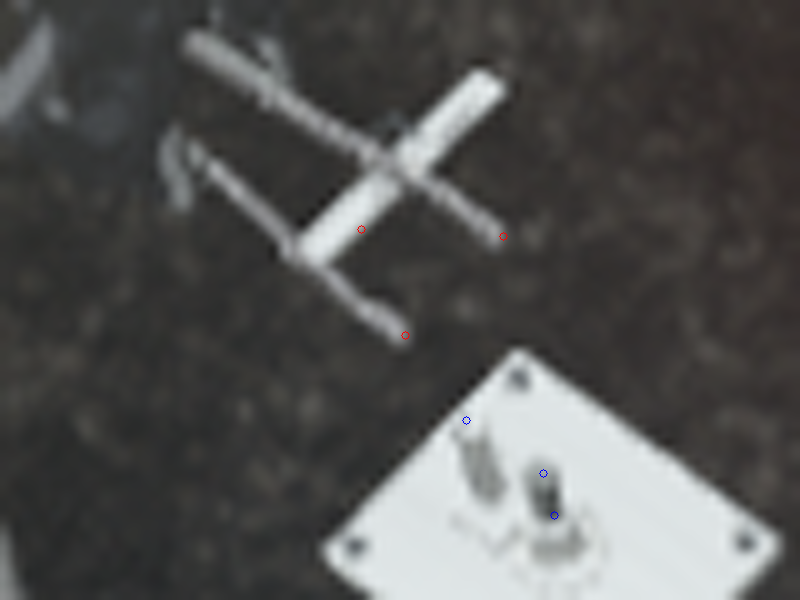

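The red model tips sit on the discs and the blue points sit on the post and peg, so alignment is good. Descending.

Emit:
drive_tool --plan '[{"x": 0, "y": 0, "z": 0.3, "ax": 0, "ay": 0, "az": 0, "hand": 35}, {"x": 0, "y": 0, "z": 0.7, "ax": 0, "ay": 0, "az": 0, "hand": 35}, {"x": 0, "y": 0, "z": 1.1, "ax": 0, "ay": 0, "az": 0, "hand": 35}, {"x": 0, "y": 0, "z": 1.5, "ax": 0, "ay": 0, "az": 0, "hand": 35}, {"x": 0, "y": 0, "z": 1.9, "ax": 0, "ay": 0, "az": 0, "hand": 35}, {"x": 0, "y": 0, "z": 2.15, "ax": 0, "ay": 0, "az": 0, "hand": 35}, {"x": 0, "y": 0, "z": 2.22, "ax": 0, "ay": 0, "az": 0, "hand": 35}, {"x": 0, "y": 0, "z": 2.22, "ax": 0, "ay": 0, "az": 0, "hand": 35}]'

```text
clock: 10.9
eef_pos: [457.3, -248.5, 29.0]
tcp_rot: [3.141, -0.0, -2.88]
contact_force: [-0.6, 0.3, -0.4]
opening: 0.409
grasp_force: 6.4
```

Emit:
drive_tool --plan '[{"x": -0.06, "y": 0, "z": 0, "ax": 0, "ay": 0, "az": 0, "hand": 35}, {"x": -0.12, "y": 0, "z": 0, "ax": 0, "ay": 0, "az": 0, "hand": 35}, {"x": -0.18, "y": 0, "z": 0, "ax": 0, "ay": 0, "az": 0, "hand": 35}, {"x": -0.24, "y": 0, "z": 0, "ax": 0, "ay": 0, "az": 0, "hand": 35}, {"x": -0.3, "y": 0, "z": 0, "ax": 0, "ay": 0, "az": 0, "hand": 35}, {"x": -0.34, "y": 0, "z": 0, "ax": 0, "ay": 0, "az": 0, "hand": 35}, {"x": -0.36, "y": 0, "z": 0, "ax": 0, "ay": 0, "az": 0, "hand": 35}, {"x": -0.36, "y": 0, "z": 0, "ax": 0, "ay": 0, "az": 0, "hand": 35}]'

```text
clock: 11.7
eef_pos: [474.6, -243.8, 28.8]
tcp_rot: [3.142, -0.0, -2.88]
contact_force: [0.8, 0.2, -0.7]
opening: 0.408
grasp_force: 6.4
```

Emit:
drive_tool --plan '[{"x": -0.01, "y": 0, "z": 0, "ax": 0, "ay": 0, "az": 0, "hand": 35}, {"x": -0.02, "y": 0, "z": 0, "ax": 0, "ay": 0, "az": 0, "hand": 35}, {"x": -0.03, "y": 0, "z": 0, "ax": 0, "ay": 0, "az": 0, "hand": 35}, {"x": -0.04, "y": 0, "z": 0, "ax": 0, "ay": 0, "az": 0, "hand": 35}, {"x": -0.05, "y": 0, "z": 0, "ax": 0, "ay": 0, "az": 0, "hand": 35}, {"x": -0.06, "y": 0, "z": 0, "ax": 0, "ay": 0, "az": 0, "hand": 35}, {"x": -0.07, "y": 0, "z": 0, "ax": 0, "ay": 0, "az": 0, "hand": 35}, {"x": -0.08, "y": 0, "z": 0, "ax": 0, "ay": 0, "az": 0, "hand": 35}]'

```text
clock: 12.5
eef_pos: [478.4, -242.8, 28.8]
tcp_rot: [3.142, -0.0, -2.88]
contact_force: [-0.7, 0.5, -0.5]
opening: 0.41
grasp_force: 6.4
```

Emit:
drive_tool --plan '[{"x": -0.01, "y": 0, "z": 0, "ax": 0, "ay": 0, "az": 0, "hand": 35}, {"x": -0.02, "y": 0, "z": 0, "ax": 0, "ay": 0, "az": 0, "hand": 35}, {"x": -0.02, "y": 0, "z": 0, "ax": 0, "ay": 0, "az": 0, "hand": 35}]'

```text
clock: 12.8
eef_pos: [479.4, -242.5, 28.8]
tcp_rot: [-3.142, 0.0, -2.88]
contact_force: [0.8, 0.2, -1.5]
opening: 0.413
grasp_force: 6.4
```

Emit:
drive_tool --plan '[{"x": -0.01, "y": 0, "z": 0, "ax": 0, "ay": 0, "az": 0, "hand": 35}, {"x": -0.02, "y": 0, "z": 0, "ax": 0, "ay": 0, "az": 0, "hand": 35}, {"x": -0.02, "y": 0, "z": 0, "ax": 0, "ay": 0, "az": 0, "hand": 35}]'

```text
clock: 13.1
eef_pos: [480.4, -242.2, 28.8]
tcp_rot: [-3.142, 0.0, -2.88]
contact_force: [-1.2, -0.3, -0.8]
opening: 0.413
grasp_force: 6.4
```

Emit:
drive_tool --plan '[{"x": -0.01, "y": 0, "z": 0, "ax": 0, "ay": 0, "az": 0, "hand": 35}, {"x": -0.02, "y": 0, "z": 0, "ax": 0, "ay": 0, "az": 0, "hand": 35}, {"x": -0.02, "y": 0, "z": 0, "ax": 0, "ay": 0, "az": 0, "hand": 35}]'

```text
clock: 13.4
eef_pos: [480.8, -242.0, 28.7]
tcp_rot: [3.141, -0.001, -2.88]
contact_force: [-2.9, -1.0, -0.0]
opening: 0.411
grasp_force: 6.8
```

Emit:
drive_tool --plan '[{"x": -0.01, "y": 0, "z": 0, "ax": 0, "ay": 0, "az": 0, "hand": 35}, {"x": -0.02, "y": 0, "z": 0, "ax": 0, "ay": 0, "az": 0, "hand": 35}, {"x": -0.02, "y": 0, "z": 0, "ax": 0, "ay": 0, "az": 0, "hand": 35}]'

```text
clock: 13.7
eef_pos: [480.9, -241.8, 28.5]
tcp_rot: [3.141, -0.002, -2.88]
contact_force: [-6.4, -4.8, 0.8]
opening: 0.405
grasp_force: 7.5
```

Contact felt at the expected place: stage x = -92.2 for the origin, lateral offset 0.4 mm. I'll ease off about 1 mm to a light touch and then squeeze.

Emit:
drive_tool --plan '[{"x": 0.01, "y": 0, "z": 0, "ax": 0, "ay": 0, "az": 0, "hand": 35}, {"x": 0.02, "y": 0, "z": 0, "ax": 0, "ay": 0, "az": 0, "hand": 35}, {"x": 0.02, "y": 0, "z": 0, "ax": 0, "ay": 0, "az": 0, "hand": 35}, {"x": 0.02, "y": 0, "z": 0, "ax": 0, "ay": 0, "az": 0, "hand": 35}]'

```text
clock: 14.1
eef_pos: [480.9, -242.0, 28.7]
tcp_rot: [3.141, -0.001, -2.88]
contact_force: [-5.6, -3.0, -0.1]
opening: 0.409
grasp_force: 6.8
```

Emit:
drive_tool --plan '[{"x": 0, "y": 0, "z": 0, "ax": 0, "ay": 0, "az": 0, "hand": 34}, {"x": 0, "y": 0, "z": 0, "ax": 0, "ay": 0, "az": 0, "hand": 33}, {"x": 0, "y": 0, "z": 0, "ax": 0, "ay": 0, "az": 0, "hand": 32}, {"x": 0, "y": 0, "z": 0, "ax": 0, "ay": 0, "az": 0, "hand": 31}, {"x": 0, "y": 0, "z": 0, "ax": 0, "ay": 0, "az": 0, "hand": 30}, {"x": 0, "y": 0, "z": 0, "ax": 0, "ay": 0, "az": 0, "hand": 29.5}, {"x": 0, "y": 0, "z": 0, "ax": 0, "ay": 0, "az": 0, "hand": 29.2}, {"x": 0, "y": 0, "z": 0, "ax": 0, "ay": 0, "az": 0, "hand": 29.2}]'

```text
clock: 14.9
eef_pos: [481.5, -242.3, 28.9]
tcp_rot: [-3.141, 0.0, -2.88]
contact_force: [-3.2, -4.2, -0.8]
opening: 0.344
grasp_force: 11.9
```

Emit:
drive_tool --plan '[{"x": 0, "y": 0, "z": 0, "ax": 0, "ay": 0, "az": 0, "hand": 29.2}, {"x": 0, "y": 0, "z": 0, "ax": 0, "ay": 0, "az": 0, "hand": 29.2}, {"x": 0, "y": 0, "z": 0, "ax": 0, "ay": 0, "az": 0, "hand": 29.2}, {"x": 0, "y": 0, "z": 0, "ax": 0, "ay": 0, "az": 0, "hand": 29.2}]'

```text
clock: 15.3
eef_pos: [481.5, -242.3, 28.9]
tcp_rot: [-3.141, 0.0, -2.88]
contact_force: [-3.5, -4.0, 0.3]
opening: 0.347
grasp_force: 11.9
```

Emit:
drive_tool --plan '[{"x": 0.01, "y": 0, "z": 0, "ax": 0, "ay": 0, "az": 0, "hand": 29.2}, {"x": 0.016, "y": 0, "z": 0, "ax": 0, "ay": 0, "az": 0, "hand": 29.2}, {"x": 0.016, "y": 0, "z": 0, "ax": 0, "ay": 0, "az": 0, "hand": 29.2}, {"x": 0.016, "y": 0, "z": 0, "ax": 0, "ay": 0, "az": 0, "hand": 29.2}, {"x": 0.016, "y": 0, "z": 0, "ax": 0, "ay": 0, "az": 0, "hand": 29.2}]'

```text
clock: 15.8
eef_pos: [480.7, -242.1, 28.8]
tcp_rot: [-3.141, 0.0, -2.88]
contact_force: [0.6, -0.0, -0.6]
opening: 0.343
grasp_force: 10.1
```

Grip is back to the calibrated 10.1 N, but contact is just lost. I'll ease forward 0.4 mm for a light touch.

Emit:
drive_tool --plan '[{"x": -0.004, "y": 0, "z": 0, "ax": 0, "ay": 0, "az": 0, "hand": 29.2}, {"x": -0.008, "y": 0, "z": 0, "ax": 0, "ay": 0, "az": 0, "hand": 29.2}, {"x": -0.008, "y": 0, "z": 0, "ax": 0, "ay": 0, "az": 0, "hand": 29.2}, {"x": -0.008, "y": 0, "z": 0, "ax": 0, "ay": 0, "az": 0, "hand": 29.2}]'

```text
clock: 16.2
eef_pos: [480.9, -242.1, 28.8]
tcp_rot: [3.142, 0.0, -2.88]
contact_force: [0.2, 0.4, -0.6]
opening: 0.345
grasp_force: 10.1
```

Emit:
drive_tool --plan '[{"x": -0.006, "y": 0, "z": 0, "ax": 0, "ay": 0, "az": 0, "hand": 29.2}, {"x": -0.01, "y": 0, "z": 0, "ax": 0, "ay": 0, "az": 0, "hand": 29.2}, {"x": -0.01, "y": 0, "z": 0, "ax": 0, "ay": 0, "az": 0, "hand": 29.2}, {"x": -0.01, "y": 0, "z": 0, "ax": 0, "ay": 0, "az": 0, "hand": 29.2}, {"x": -0.01, "y": 0, "z": 0, "ax": 0, "ay": 0, "az": 0, "hand": 29.2}]'

```text
clock: 16.7
eef_pos: [481.3, -242.0, 28.8]
tcp_rot: [3.142, -0.0, -2.88]
contact_force: [-1.4, -0.1, -0.5]
opening: 0.343
grasp_force: 10.2
```

Light touch (about 1.4 N), with the grip steady at the calibrated gap. Handing in.

```bash
python3 -c "
from rig import r
print(r.sign_off())"
```

```text
the job is handed in; nothing more can be done
None
```

I handed the job in at 16.7 s, holding the electrode level against the stop post with a light touch of about 1.4 N. The blades are squeezed to the opening where the pointer matched the rider's line within about 0.3 mm in a top-camera check before the approach; I did not re-image the pointer at the stage, and the hand-in returned no verdict.

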